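# Stack a printed swivel base in its glue-up jig

## Task

Dry-stack the three grey printed parts of a swivel base in the glue-up jig, one at a time and each let go before the next: first the thick square housing, then the square spacer frame, then the round disc, centred on the frame. The two square parts must sit squarely and flat between the corner posts. The jig's floor is set to a different height for every job, so lower each part gently until you feel it seat (do not drop it in or press hard), and leave the other things on the bench where they are.

Things in the scene. Friction and masses are not known exactly. Their poses are not given: they have to be found in the camera images.
- jig: Fixed glue-up jig: aluminium base plate 112 x 112 x 14 mm with four black L-shaped corner posts (8 mm thick walls, to 71 mm above the table, top 13 mm flared outwards to a 70 mm mouth) round a square pocket. Origin: centre of the base's underside, on the table, under the pocket's centre; z up, x and y square to the pocket's sides.
- pocket (a point): Centre of the pocket's mouth, 71 mm above the table, over the jig's origin, same axes. Pocket 59 x 59 mm; in the middle of each side a 34 mm wide gap between posts, open down to the base plate, admits a finger. Its floor is an unyielding 44 x 44 mm pad whose top is set 18 to 26 mm above the table, different each time, not reported.
- housing: Thick square printed housing, solid, grey, 54 x 54 x 24 mm, about 70 g, lying flat with dark round markings on top. Origin: centre of its underside, z up, x and y square to its sides; alike in all four quarter turns.
- spacer: Square printed spacer frame, grey, 54 x 54 x 12 mm, about 35 g, with a square window 24 x 24 mm through its middle, lying flat. Origin: centre of its underside, z up, x and y square to its sides; alike in all four quarter turns.
- disc: Round printed disc, grey, 50 mm in diameter, 10 mm thick, about 30 g, with a small hub 16 mm across standing 4 mm above the middle of its top; lying flat. Origin: centre of its underside, z up.
- cutters: Bystander: flush cutters with black handles, about 105 x 50 x 14 mm, lying flat. Origin at the table, near the pivot.
- jar: Bystander: small closed clear jar with a white cap, 48 mm across, 50 mm high. Origin: centre of its underside.
- comb: Bystander: small grey printed part with five upright fins, 50 x 36 x 27 mm. Origin: centre of its underside.
- driver: Bystander: black-handled screwdriver 170 mm long, lying flat.
- scraper: Bystander: black-handled flat scraper 200 mm long, lying flat.

How it is judged:
By the outcome, as a careful person would: the job done as asked, in the order asked, and still so for the second after the job is handed in, with the robot touching nothing.
It also fails if it takes over 72 s, if anything falls off the work surface, if the arm or the gripper's body presses on something with over 40 N, if the wrist force passes 120 N, or if a joint passes its speed limit or range.

## Robot

A 7-joint arm with a two-finger parallel gripper is mounted at the origin on the work surface. World frame = base frame: x ahead of the robot, y to its left, z up, the work surface at z = 0. Lengths are in m, angles in rad, forces in N, time in s.
With the tool pointing down it reaches from about 0.4 to 0.85 m from the base axis. Payload 4.5 kg.
Tool frame: the origin (TCP) lies at the very end of the fingers, on their centre line; the grasp point (between the pads) lies hold_point_z behind it (hold_point_z is the distance from the TCP to the grasp point, in m); z points along the fingers, y is the line along which they close (so a half turn about z gives the same grasp; the last joint's range is limited). The gripper opens to 88 mm and grips with 3 to 60 N. Pads are 18 mm wide; open, the fingers measure 123 mm over their backs; the gripper's body (75 mm by 187 mm) begins 45 mm behind the grasp point.
Start: joints at [-1.279, 0.689, -0.195, 1.565, 0.157, 0.902, -0.215], TCP at [0.159, 0.604, 0.239] pointing down, gripper open.
Joint ranges: [-3.01, 3.01], [-0.46, 2.08], [-1.47, 1.51], [0.13, 2.56], [-1, 4.14], [0.04, 2.09], [-2.66, 2.66]. Speed limits (rad/s): [2.57, 2.57, 3.14, 3.14, 3.14, 3.14, 3.14].

## Interface

Orientations are given as [roll, pitch, yaw] about the fixed x, y, z axes, in that order (R = Rz(yaw) Ry(pitch) Rx(roll)).
In Python, from bench import get_obs, camera, sign_off, hold_point_z gives the robot as it stands.
- The arm moves only by the shell command python3 -m inch 'ROWS'. ROWS is JSON, a list of rows, each an object with "grip": the gripper command: -1 is fully open, 1 is shut, values between are in proportion; "travel": the shift along the tool's x, y, z in m, a list of three; "delta_rot": the turn, a rotation vector about the tool's x, y, z in rad, a list of three. In form: [{"grip": grip, "travel": [tx, ty, tz], "delta_rot": [ax, ay, az]}, ...]. A call has 1 to 12 rows; each row is the pose to reach, as a shift and turn from the pose commanded when the call began, along the tool's axes at that moment; what a row does not reach only later rows make up. A row lasts 1/8 s, in which the tool goes at most 62.5 mm and 10.7 degrees, less where a joint would pass 70% of its speed; a pose out of reach is approached as far as the arm can. A call with a gripper value outside its range is refused whole. The fingers move at their own pace and stop on an object; the grip force is fixed at half the most. Time passes only in rows, so rows that repeat a pose let the fingers close. It gives the time, the measured TCP pose, the force, the opening and the grip force at its end, in the units of the state.
- get_obs(): the state, without advancing time (a new reading comes with each control period).
- camera(name): name is "side" or "top" or "wrist"; returns a dict with "image" (384x512x3 uint8, red, green, blue), "fx", "fy", "cx", "cy" (pixels), "camera_from_world" (4x4, takes a point from world to camera coordinates); the wrist camera has in their place "hand_eye" (4x4, takes a point from camera to tool coordinates, whose origin is the TCP and whose axes are the flange's). Camera axes: x right, y down, z forward; pixel columns grow to the right and rows downward; lengths in m; the calibration is good to about 2 mm. The wrist camera is an equidistant fisheye: a pixel r from the principal point sees the ray r / f radians off the axis. A picture is of the moment at which its call begins: read the wrist's pose just before it. There is no depth.
- sign_off(): hands the job in; it is judged then, once.
The state is a dict: "t": time; "q": joint angles; "joint_vel": joint speeds; "effort": joint torques, N m; "eef_pos": TCP position; "tcp_rot": TCP orientation; "wrist_force": force on the tool from outside, world axes, zero at the start; "wrist_torque": the same for the moment, N m; "opening": finger opening in m; "gripper_force": force on a finger pad.
Only numpy, scipy, OpenCV 4.12 (cv2) and the standard library are available. Lean on these libraries where they do the work, as an engineer would, in place of code of your own. Each camera call takes 0.05 s, during which the arm holds its last target. There are 200 camera calls.

## Working session

There is one attempt and no reset: what is moved stays moved. The work goes in short steps, Python scripts to look and compute and a shell command to move; the robot and the scene stay as the last step left them, time stands still between calls to the robot, and variables do not carry over. Pictures are saved under pics/ and viewed, at most 10 in all, crops included, and the job is handed in when it is done.

```bash
ls; mkdir -p pics
python3 - <<'E'
from bench import *
import cv2
o=get_obs();print(o,hold_point_z)
for n in("top","side"):
    c=camera(n);cv2.imwrite(f"pics/{n}0.png",cv2.resize(c["image"][...,::-1],(800,600),interpolation=cv2.INTER_CUBIC))
    print({k:v for k,v in c.items() if k!="image"})
c=camera("wrist");print({k:v for k,v in c.items() if k!="image"})
E
```

```text
pics
{'t': 0.0, 'q': array([-1.27921423,  0.68995723, -0.1945334 ,  1.56632621,  0.15733466,
        0.90249301, -0.21510168]), 'joint_vel': array([-0.00118853, -0.00123548, -0.00061972,  0.00027848,  0.00099451,
       -0.00021476,  0.00108868]), 'effort': array([-1.44885376e-03, -5.27556145e+01, -1.26755700e+00, -1.53431082e+01,
       -5.27177425e-02,  6.81307109e-03,  1.80449906e-04]), 'eef_pos': array([0.15922321, 0.60373838, 0.23793198]), 'tcp_rot': array([-3.13981131e+00,  1.45685429e-04,  2.88392771e+00]), 'wrist_force': array([-0.50731695, -0.42170306,  0.53467441]), 'wrist_torque': array([-0.01549953, -0.01009531,  0.00461194]), 'gripper_force': 0.0, 'opening': 0.08823565820958656} 0.0187
{'fx': 426.26980752542, 'fy': 426.26980752542, 'cx': 257.22121187514557, 'cy': 186.57943263679135, 'camera_from_world': array([[ 0.08419469, -0.99643184,  0.00590284, -0.01111606],
       [-0.96981526, -0.08330329, -0.22917009,  0.63798154],
       [ 0.2288441 ,  0.01357024, -0.97336849,  1.04951681],
       [ 0.        ,  0.        ,  0.        ,  1.        ]])}
{'fx': 383.3075356935851, 'fy': 383.3075356935851, 'cx': 255.70180986067066, 'cy': 192.10380405612906, 'camera_from_world': array([[ 0.96438044, -0.26451549,  0.0013877 , -0.57277493],
       [-0.13048235, -0.4802678 , -0.86736221,  0.17863136],
       [ 0.2300972 ,  0.83628608, -0.49767547,  0.89305649],
       [ 0.        ,  0.        ,  0.        ,  1.        ]])}
{'fx': 297.3186396354542, 'fy': 297.3186396354542, 'cx': 251.94435019806298, 'cy': 192.8251827284808, 'hand_eye': array([[-1.84236347e-04, -9.61656465e-01, -2.74256832e-01,
         7.12327697e-02],
       [ 9.99999983e-01, -1.78885080e-04, -4.45215875e-05,
        -1.42987392e-05],
       [-6.24598297e-06, -2.74256835e-01,  9.61656481e-01,
        -1.45209063e-01],
       [ 0.00000000e+00,  0.00000000e+00,  0.00000000e+00,
         1.00000000e+00]])}
```

View pics/top0.png

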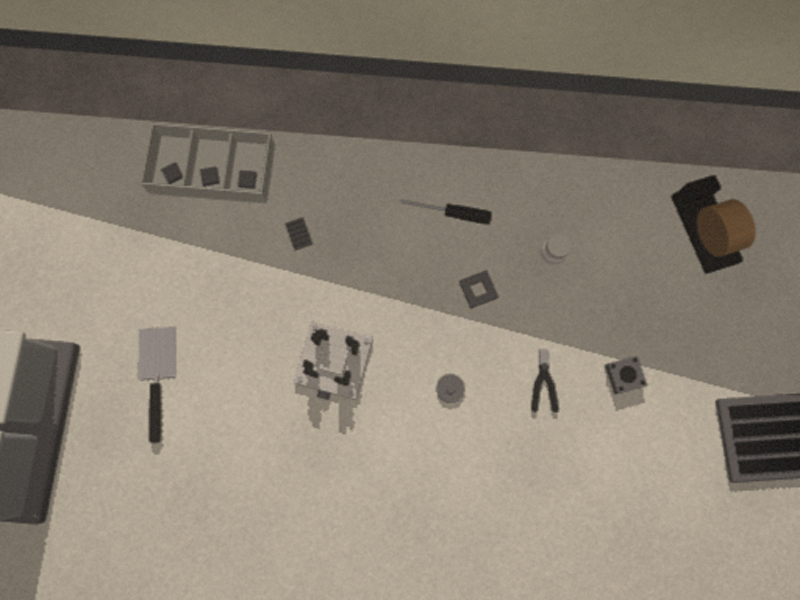

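View pics/side0.png

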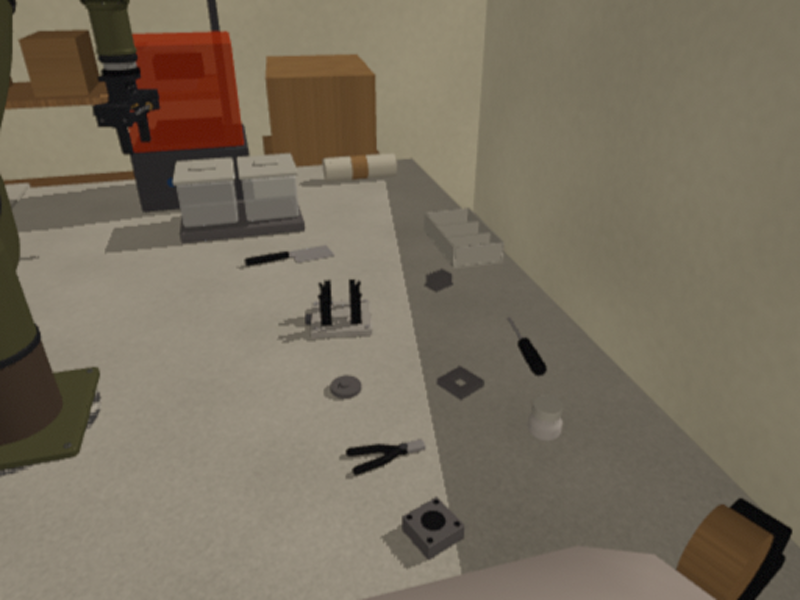

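The top view shows, in 800x600 pixels, the housing at (627,375), the spacer at (479,289), the disc at (450,389) and the jig near (334,362). The cutters lie at (545,385) and the jar at (555,249). The side view agrees with this. Next I'll make an enlarged montage of these four from the top camera.

```bash
cat > h.py <<'E'
import numpy as np, cv2
from bench import *
from scipy.spatial.transform import Rotation as R
def onplane(c,uv,z):
    "pixel (native) -> world on plane z, fixed camera"
    T=np.linalg.inv(c["camera_from_world"]);d=T[:3,:3]@[(uv[0]-c["cx"])/c["fx"],(uv[1]-c["cy"])/c["fy"],1]
    p=T[:3,3];return p+d*(z-p[2])/d[2]
def wristplane(c,o,uv,z):
    x,y=(uv[0]-c["cx"])/c["fx"],(uv[1]-c["cy"])/c["fy"];r=np.hypot(x,y)+1e-12
    d=np.array([x/r*np.sin(r),y/r*np.sin(r),np.cos(r)])
    W=toolR(o);H=c["hand_eye"];p=o["eef_pos"]+W@H[:3,3];d=W@H[:3,:3]@d
    return p+d*(z-p[2])/d[2]
def wristpix(c,o,P):
    H=c["hand_eye"];p=H[:3,:3].T@(toolR(o).T@(np.asarray(P)-o["eef_pos"])-H[:3,3])
    n=np.hypot(p[0],p[1]);th=np.arctan2(n,p[2]);return c["cx"]+c["fx"]*th*p[0]/n,c["cy"]+c["fy"]*th*p[1]/n
def toolR(o): return R.from_euler("xyz",o["tcp_rot"]).as_matrix()
def move(o,P,yaw):
    "travel in tool axes from measured pose to P, and z-turn so tool y is at yaw mod pi, tool pointing down"
    W=toolR(o);y=np.arctan2(W[1,1],W[0,1]);d=-((yaw-y+np.pi/2)%np.pi-np.pi/2)  # tool z is down
    print("travel",np.round(W.T@(np.asarray(P)-o["eef_pos"]),4),"rz",round(d,3),"y-axis yaw now",round(y,3),"pos",np.round(o["eef_pos"],4),"rp",np.round(o["tcp_rot"],4),"F",np.round(o["wrist_force"],1),"open",round(o["opening"],4),"t",round(o["t"],2),"q7",round(o["q"][6],2))
E
python3 - <<'E'
from h import *
c=camera("top")
k=512/800
for n,u,z in(("housing",(627,375),.024),("spacer",(479,289),.012),("disc",(450,389),.01),("jig",(334,362),.014),("jar",(555,249),.05),("cut",(545,385),.01)):
    print(n,onplane(c,(u[0]*k,u[1]*k),z))
tiles=[]
for u in((627,375),(479,289),(450,389),(334,362)):
    x,y=int(u[0]*k),int(u[1]*k);x0,y0=x-30,y-22;print(x0,y0)
    tiles.append(cv2.resize(c["image"][y0:y0+45,x0:x0+60,::-1],(400,300),interpolation=cv2.INTER_CUBIC))
cv2.imwrite("pics/m1.png",np.vstack([np.hstack(tiles[:2]),np.hstack(tiles[2:])]))
E
```

```text
housing [ 0.53475701 -0.35373943  0.024     ]
spacer [ 0.66763527 -0.09282823  0.012     ]
disc [ 0.48647028 -0.05335267  0.01      ]
jig [0.51547668 0.15075698 0.014     ]
jar [ 0.7415863  -0.21753512  0.05      ]
cut [ 0.50726698 -0.21681334  0.01      ]
371 218
276 162
258 226
183 209
```

View pics/m1.png

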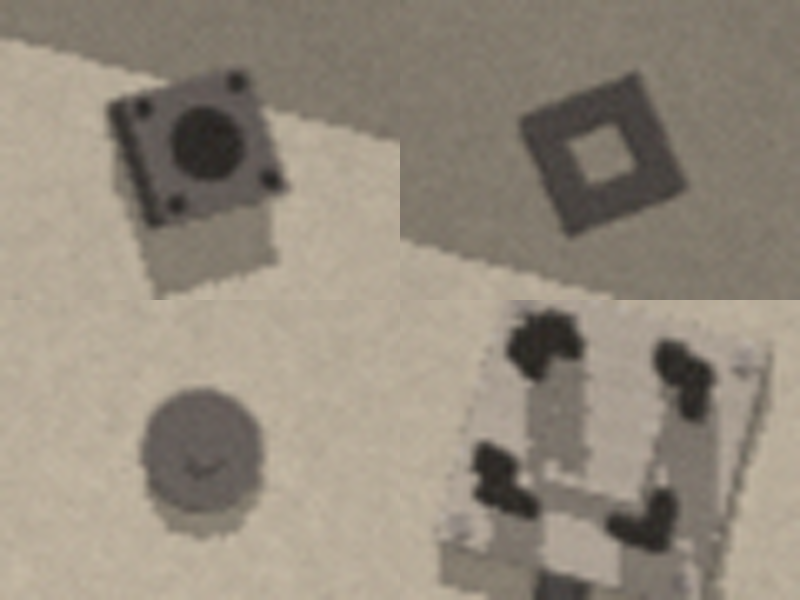

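The montage shows the following:
- **Housing:** top corners at about (128,100), (243,72), (285,188) and (162,220).
- **Spacer:** corners at (520,120), (638,72), (687,187) and (571,237).
- **Disc:** centre at (203,447).
- **Jig:** posts at about (545,342), (688,378), (655,522) and (505,482).

Run:
```python
from h import *
c=camera("top")
def f(pts,org,z,off):
    P=np.array([onplane(c,(org[0]+(a-off[0])/6.6667,org[1]+(b-off[1])/6.6667),z) for a,b in pts])[:,:2]
    e=np.roll(P,-1,0)-P
    print(P.mean(0).round(4),"sides",np.linalg.norm(e,axis=1).round(4),"ang",np.round(np.degrees(np.arctan2(e[:,1],e[:,0]))%90,1))
    return P.mean(0)
h=f([(128,100),(243,72),(285,188),(162,220)],(371,218),.024,(0,0))
f([(520,120),(638,72),(687,187),(571,237)],(276,162),.012,(400,0))
f([(545,342),(688,378),(655,522),(505,482)],(183,209),.071,(400,300))
print(onplane(c,(258+203/6.667,226+147/6.667),.01))
o=get_obs();move(o,[h[0],h[1],.2],0)
```

```text
[ 0.5356 -0.3548] sides [0.0488 0.0485 0.052  0.0491] ang [18.3 20.5 19.  16.8]
[ 0.6674 -0.093 ] sides [0.0544 0.0532 0.0534 0.054 ] ang [27.5 25.8 28.4 26.8]
[0.5165 0.1482] sides [0.0577 0.0571 0.0601 0.0563] ang [80.7 82.9 80.  80.6]
[ 0.48901076 -0.05439437  0.01      ]
travel [-0.6083 -0.8313  0.0391] rz 1.313 y-axis yaw now 1.313 pos [0.1593 0.6041 0.2384] rp [-3.1408e+00  1.0000e-04  2.8839e+00] F [-0.7  0.8  0.1] open 0.0881 t 0.25 q7 -0.22
```

Run:
```python
from h import *
o=get_obs();move(o,[.516,.148,.24],np.radians(-9))
```

```text
travel [-0.4612 -0.3501 -0.0013] rz 1.47 y-axis yaw now 1.313 pos [0.1593 0.6041 0.2384] rp [-3.1408e+00  1.0000e-04  2.8839e+00] F [-0.7  0.8  0.1] open 0.0881 t 0.25 q7 -0.22
```

```bash
python3 -m inch '[{"grip":-1,"travel":[-0.461,-0.350,0],"delta_rot":[0,0,1.47]},{"grip":-1,"travel":[-0.461,-0.350,0],"delta_rot":[0,0,1.47]},{"grip":-1,"travel":[-0.461,-0.350,0],"delta_rot":[0,0,1.47]},{"grip":-1,"travel":[-0.461,-0.350,0],"delta_rot":[0,0,1.47]},{"grip":-1,"travel":[-0.461,-0.350,0],"delta_rot":[0,0,1.47]},{"grip":-1,"travel":[-0.461,-0.350,0],"delta_rot":[0,0,1.47]},{"grip":-1,"travel":[-0.461,-0.350,0],"delta_rot":[0,0,1.47]},{"grip":-1,"travel":[-0.461,-0.350,0],"delta_rot":[0,0,1.47]},{"grip":-1,"travel":[-0.461,-0.350,0],"delta_rot":[0,0,1.47]},{"grip":-1,"travel":[-0.461,-0.350,0],"delta_rot":[0,0,1.47]},{"grip":-1,"travel":[-0.461,-0.350,0],"delta_rot":[0,0,1.47]},{"grip":-1,"travel":[-0.461,-0.350,0],"delta_rot":[0,0,1.47]}]'
python3 - <<'E'
from h import *
o=get_obs();c=camera("wrist");move(o,[.516,.148,.24],np.radians(-9))
np.save("o1.npy",o,allow_pickle=True)
cv2.imwrite("pics/w1raw.png",c["image"][...,::-1])
u,v=wristpix(c,o,[.516,.148,.071]);x0,y0=int(u)-64,int(v)-64;print(u,v,x0,y0)
cv2.imwrite("pics/w1.png",cv2.resize(c["image"][max(y0,0):y0+128,x0:x0+128,::-1],None,fx=4.5,fy=4.5,interpolation=cv2.INTER_CUBIC))
E
```

```text
t: 1.75
eef_pos: [0.5145, 0.1507, 0.2385]
tcp_rot: [-3.14, -0.001, 1.417]
wrist_force: [0.0, 1.0, 0.1]
opening: 0.0884
gripper_force: 0.0
travel [-0.0025  0.0019 -0.0015] rz 0.004 y-axis yaw now -0.154 pos [0.5145 0.1507 0.2385] rp [-3.1400e+00 -1.2000e-03  1.4172e+00] F [0.  1.  0.1] open 0.0884 t 1.75 q7 -0.39
254.62561927680042 178.59672697125433 190 114
```

View pics/w1.png

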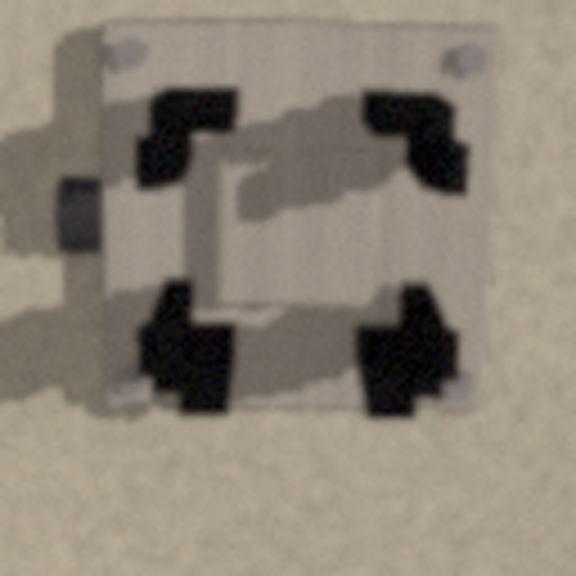

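The wrist crop (4.5x, offset 190,114) shows the jig almost square to the picture. The left gap between post tops runs y 187 to about 325, the right one 192 to about 330, and the bottom one x 228 to 367. The pocket centre at z=0.071 is then about (299,257). The base plate spans x 104–497 and y 22–408.

Run:
```python
from h import *
o=np.load("o1.npy",allow_pickle=True).item();c=camera("wrist")
w=lambda p,z:wristplane(c,o,(190+p[0]/4.5,114+p[1]/4.5),z)[:2]
print("post centre",w((299,257),.071),"base centre",w((299,214),.014))
a=lambda p,q,z:np.degrees(np.arctan2(*(w(q,z)-w(p,z))[::-1]))
print("L",w((165,187),.071),w((165,325),.071),"gap",np.linalg.norm(w((228,412),.071)-w((367,412),.071)),np.linalg.norm(w((165,187),.071)-w((165,325),.071)))
print("ang",a((150,187),(450,192),.071),a((200,412),(390,412),.071),a((104,22),(497,25),.014),a((104,30),(100,405),.014)+90,a((497,30),(487,405),.014)+90)
b=[w(p,.014) for p in((104,22),(497,25),(487,405),(100,408))];print(np.linalg.norm(np.roll(b,-1,0)-b,axis=1),np.mean(b,0))
o=get_obs();move(o,[.5356,-.3548,.24],np.radians(18.6))
```

```text
post centre [0.51917773 0.15586806] base centre [0.51994116 0.15625878]
L [0.49041698 0.17751242] [0.4846024  0.14424805] gap 0.03426588677904701 0.03376873002420385
ang -9.679672255007548 -8.782466656125914 -9.092853703157088 -11.004145140736668 -8.419471713109374
[0.10834365 0.10993667 0.11333185 0.11153376] [0.51926353 0.15495055]
travel [-0.4964  0.0978 -0.0019] rz -0.478 y-axis yaw now -0.153 pos [0.5147 0.1507 0.2386] rp [-3.1404e+00 -9.0000e-04  1.4176e+00] F [-0.   0.   0.5] open 0.0882 t 1.85 q7 -0.39
```

Sizes check out: gap 34 mm, base about 111 mm. The jig is at (0.519, 0.155) with yaw about -9.3°. Now to the housing.

```bash
python3 -m inch '[{"grip":-1,"travel":[-0.496,0.098,0.04],"delta_rot":[0,0,-0.478]},{"grip":-1,"travel":[-0.496,0.098,0.04],"delta_rot":[0,0,-0.478]},{"grip":-1,"travel":[-0.496,0.098,0.04],"delta_rot":[0,0,-0.478]},{"grip":-1,"travel":[-0.496,0.098,0.04],"delta_rot":[0,0,-0.478]},{"grip":-1,"travel":[-0.496,0.098,0.04],"delta_rot":[0,0,-0.478]},{"grip":-1,"travel":[-0.496,0.098,0.04],"delta_rot":[0,0,-0.478]},{"grip":-1,"travel":[-0.496,0.098,0.04],"delta_rot":[0,0,-0.478]},{"grip":-1,"travel":[-0.496,0.098,0.04],"delta_rot":[0,0,-0.478]},{"grip":-1,"travel":[-0.496,0.098,0.04],"delta_rot":[0,0,-0.478]},{"grip":-1,"travel":[-0.496,0.098,0.04],"delta_rot":[0,0,-0.478]}]'
python3 - <<'E'
from h import *
o=get_obs();c=camera("wrist");move(o,[.5356,-.3548,.2],np.radians(18.6))
np.save("o2.npy",o,allow_pickle=True)
u,v=wristpix(c,o,[.5356,-.3548,.024]);x0,y0=int(u)-50,int(v)-50;print(u,v,x0,y0)
cv2.imwrite("pics/w2.png",cv2.resize(c["image"][max(y0,0):y0+100,x0:x0+100,::-1],None,fx=5,fy=5,interpolation=cv2.INTER_CUBIC))
E
```

```text
t: 3.1
eef_pos: [0.5355, -0.3554, 0.1983]
tcp_rot: [3.141, -0.001, 1.893]
wrist_force: [-0.2, 0.8, 0.5]
opening: 0.088
gripper_force: 0.0
travel [ 0.0006  0.0003 -0.0017] rz -0.003 y-axis yaw now 0.322 pos [ 0.5355 -0.3554  0.1983] rp [ 3.1413e+00 -1.4000e-03  1.8928e+00] F [-0.2  0.8  0.5] open 0.088 t 3.1 q7 0.79
252.75685749847992 174.83692423690172 202 124
```

View pics/w2.png

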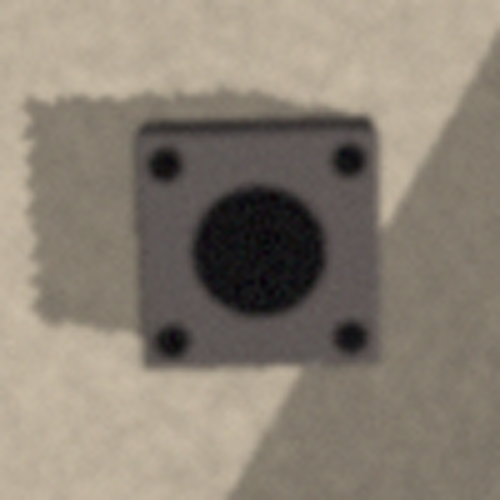

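The wrist crop (5x, offset 202,124) shows the housing's top face with corners (138,132), (376,128), (380,363) and (144,367).

Run:
```python
from h import *
o=np.load("o2.npy",allow_pickle=True).item();c=camera("wrist")
P=np.array([wristplane(c,o,(202+a/5,124+b/5),.024)[:2] for a,b in((138,132),(376,128),(380,363),(144,367))])
e=np.roll(P,-1,0)-P;a=np.degrees(np.arctan2(e[:,1],e[:,0]))%90
print(P.mean(0),np.linalg.norm(e,axis=1),a)
move(get_obs(),[*P.mean(0),.002],np.radians(a.mean()))
```

```text
[ 0.53646202 -0.35335328] [0.05156634 0.05311976 0.05308963 0.05312358] [19.44282643 20.53763712 19.45479094 18.89455554]
travel [-0.0002  0.0002  0.1967] rz -0.017 y-axis yaw now 0.325 pos [ 0.5361 -0.3536  0.1987] rp [ 3.1407e+00 -2.0000e-03  1.8957e+00] F [-0.2  0.2 -0.2] open 0.0883 t 3.2 q7 0.79
```

```bash
python3 -m inch '[{"grip":-1,"travel":[0,0,0.06],"delta_rot":[0,0,-0.017]},{"grip":-1,"travel":[0,0,0.12],"delta_rot":[0,0,-0.017]},{"grip":-1,"travel":[0,0,0.16],"delta_rot":[0,0,-0.017]},{"grip":-1,"travel":[0,0,0.185],"delta_rot":[0,0,-0.017]},{"grip":-1,"travel":[0,0,0.195],"delta_rot":[0,0,-0.017]},{"grip":-1,"travel":[0,0,0.195],"delta_rot":[0,0,-0.017]},{"grip":1,"travel":[0,0,0.195],"delta_rot":[0,0,-0.017]},{"grip":1,"travel":[0,0,0.195],"delta_rot":[0,0,-0.017]},{"grip":1,"travel":[0,0,0.195],"delta_rot":[0,0,-0.017]},{"grip":1,"travel":[0,0,0.195],"delta_rot":[0,0,-0.017]},{"grip":1,"travel":[0,0,0.195],"delta_rot":[0,0,-0.017]}]'
```

```text
t: 4.58
eef_pos: [0.5355, -0.357, 0.0042]
tcp_rot: [3.141, 0.001, 1.909]
wrist_force: [-0.6, 1.0, 3.6]
opening: 0.0539
gripper_force: 30.0
```

```bash
python3 -m inch '[{"grip":1,"travel":[0,0,-0.06],"delta_rot":[0,0,0]},{"grip":1,"travel":[0,0,-0.10],"delta_rot":[0,0,0]},{"grip":1,"travel":[0,0,-0.10],"delta_rot":[0,0,0]},{"grip":1,"travel":[0,0,-0.10],"delta_rot":[0,0,0]}]'
python3 - <<'E'
from h import *
o=get_obs();move(o,[.519,.155,.14],np.radians(-9.3))
E
```

```text
t: 5.08
eef_pos: [0.5344, -0.3564, 0.1029]
tcp_rot: [-3.14, -0.001, 1.909]
wrist_force: [-0.9, -0.0, -1.2]
opening: 0.0535
gripper_force: 30.0
travel [ 0.4876  0.155  -0.0366] rz 0.5 y-axis yaw now 0.338 pos [ 0.5344 -0.3564  0.1029] rp [-3.1405e+00 -1.4000e-03  1.9088e+00] F [-0.9 -0.  -1.2] open 0.0535 t 5.08 q7 0.79
```

```bash
python3 -m inch '[{"grip":1,"travel":[0.4876,0.155,-0.037],"delta_rot":[0,0,0.5]},{"grip":1,"travel":[0.4876,0.155,-0.037],"delta_rot":[0,0,0.5]},{"grip":1,"travel":[0.4876,0.155,-0.037],"delta_rot":[0,0,0.5]},{"grip":1,"travel":[0.4876,0.155,-0.037],"delta_rot":[0,0,0.5]},{"grip":1,"travel":[0.4876,0.155,-0.037],"delta_rot":[0,0,0.5]},{"grip":1,"travel":[0.4876,0.155,-0.037],"delta_rot":[0,0,0.5]},{"grip":1,"travel":[0.4876,0.155,-0.037],"delta_rot":[0,0,0.5]},{"grip":1,"travel":[0.4876,0.155,-0.037],"delta_rot":[0,0,0.5]},{"grip":1,"travel":[0.4876,0.155,-0.037],"delta_rot":[0,0,0.5]},{"grip":1,"travel":[0.4876,0.155,-0.037],"delta_rot":[0,0,0.5]},{"grip":1,"travel":[0.4876,0.155,-0.037],"delta_rot":[0,0,0.5]},{"grip":1,"travel":[0.4876,0.155,-0.037],"delta_rot":[0,0,0.5]}]'
python3 - <<'E'
from h import *
o=get_obs();c=camera("wrist");move(o,[.519,.155,.14],np.radians(-9.3))
np.save("o3.npy",o,allow_pickle=True)
print(wristpix(c,o,o["eef_pos"]+[0,0,.022]))
cv2.imwrite("pics/w3.png",cv2.resize(c["image"][100:300,156:356,::-1],None,fx=3,fy=3,interpolation=cv2.INTER_CUBIC))
E
```

```text
t: 6.58
eef_pos: [0.5198, 0.1521, 0.1405]
tcp_rot: [-3.141, 0.001, 1.405]
wrist_force: [0.7, -0.5, -0.3]
opening: 0.0537
gripper_force: 30.0
travel [ 0.0027 -0.0013  0.0005] rz -0.003 y-axis yaw now -0.166 pos [0.5198 0.1521 0.1405] rp [-3.1413e+00  1.4000e-03  1.4051e+00] F [ 0.7 -0.5 -0.3] open 0.0537 t 6.58 q7 -0.25
(np.float64(253.17468869010054), np.float64(265.09591156634986))
```

View pics/w3.png

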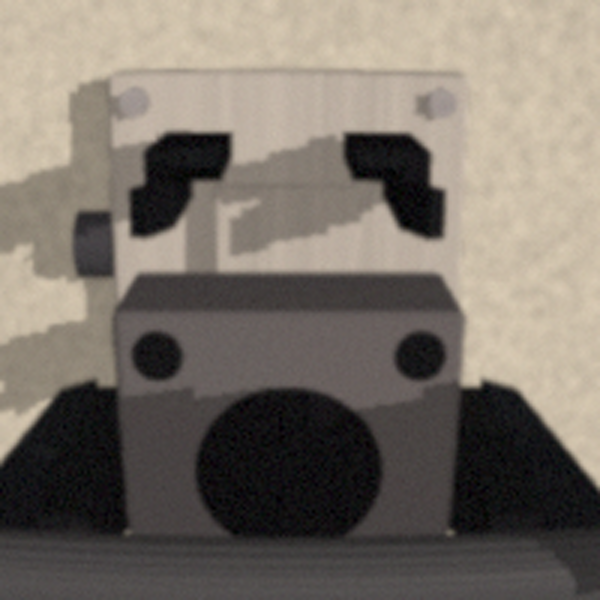

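The picture (3x, offset 156,100) shows the held housing with its top front edge at y 312, x 118–462. The jig's base far edge is at y 72, x 112–463, and the posts at y 237 on both sides, so it is parallel to the housing. I'll compute the housing's offset and the jig centre from this.

Run:
```python
from h import *
o=np.load("o3.npy",allow_pickle=True).item();c=camera("wrist");W=toolR(o)
w=lambda p,z:wristplane(c,o,(156+p[0]/3,100+p[1]/3),z)
t=lambda P:np.round(W.T@(P-o["eef_pos"]),4)
for d in(.0198,.021):
  print("front edge tool",t(w((118,312),o["eef_pos"][2]+d)),t(w((462,312),o["eef_pos"][2]+d)))
print("bottom front",t(w((140,275),.1363)),t(w((440,275),.1363)))
b=[w(p,.014) for p in((112,73),(463,73))];print("base edge",b,t(b[0]),t(b[1]))
print("post gap ends top z.071",t(w((150,237),.071)),t(w((430,237),.071)),t(w((231,160),.071)),t(w((345,160),.071)))
g=get_obs();move(g,[.519,.155,.08],np.radians(-9.3))
```

```text
front edge tool [ 0.0297 -0.026  -0.0198] [ 0.0297  0.0255 -0.0198]
front edge tool [ 0.0301 -0.0258 -0.021 ] [ 0.0301  0.0252 -0.021 ]
bottom front [ 0.0287 -0.0266  0.0042] [0.0287 0.0261 0.0042]
base edge [array([0.47557076, 0.21861021, 0.014     ]), array([0.58150867, 0.20087272, 0.014     ])] [ 0.0585 -0.0545  0.1265] [0.0585 0.0529 0.1264]
post gap ends top z.071 [ 0.0201 -0.035   0.0695] [0.0201 0.0348 0.0695] [ 0.0393 -0.0145  0.0695] [0.0393 0.0132 0.0695]
travel [ 0.0019 -0.0012  0.0607] rz -0.002 y-axis yaw now -0.165 pos [0.5198 0.153  0.1407] rp [-3.1415e+00  6.0000e-04  1.4062e+00] F [-0.2  0.3 -0.8] open 0.0538 t 6.67 q7 -0.25
```

```bash
python3 -m inch '[{"grip":1,"travel":[0.0006,-0.0005,0.04],"delta_rot":[0,0,0]},{"grip":1,"travel":[0.0006,-0.0005,0.06],"delta_rot":[0,0,0]},{"grip":1,"travel":[0.0006,-0.0005,0.07],"delta_rot":[0,0,0]},{"grip":1,"travel":[0.0006,-0.0005,0.08],"delta_rot":[0,0,0]},{"grip":1,"travel":[0.0006,-0.0005,0.09],"delta_rot":[0,0,0]},{"grip":1,"travel":[0.0006,-0.0005,0.10],"delta_rot":[0,0,0]},{"grip":1,"travel":[0.0006,-0.0005,0.104],"delta_rot":[0,0,0]},{"grip":1,"travel":[0.0006,-0.0005,0.104],"delta_rot":[0,0,0]}]'
```

```text
t: 7.68
eef_pos: [0.5189, 0.1545, 0.0363]
tcp_rot: [-3.141, 0.001, 1.408]
wrist_force: [-0.9, -3.7, -2.4]
opening: 0.0538
gripper_force: 30.0
```

```bash
python3 -m inch '[{"grip":1,"travel":[0,0,0.001],"delta_rot":[0,0,0]},{"grip":1,"travel":[0,0,0.002],"delta_rot":[0,0,0]},{"grip":1,"travel":[0,0,0.003],"delta_rot":[0,0,0]},{"grip":1,"travel":[0,0,0.004],"delta_rot":[0,0,0]},{"grip":1,"travel":[0,0,0.004],"delta_rot":[0,0,0]}]'
```

```text
t: 8.3
eef_pos: [0.5191, 0.1544, 0.0331]
tcp_rot: [-3.142, 0.001, 1.408]
wrist_force: [-0.4, -5.2, 1.7]
opening: 0.0537
gripper_force: 30.0
```

```bash
python3 -m inch '[{"grip":1,"travel":[0,0,0.001],"delta_rot":[0,0,0]},{"grip":1,"travel":[0,0,0.002],"delta_rot":[0,0,0]},{"grip":1,"travel":[0,0,0.002],"delta_rot":[0,0,0]}]'
```

```text
t: 8.68
eef_pos: [0.5192, 0.1544, 0.0311]
tcp_rot: [3.141, 0.001, 1.408]
wrist_force: [-0.6, -4.4, 1.0]
opening: 0.0537
gripper_force: 30.0
```

A steady -4.5 N in y means it rubs the far wall, so I'll ease back 1.5 mm along tool x while lowering.

```bash
python3 -m inch '[{"grip":1,"travel":[-0.0015,0,0],"delta_rot":[0,0,0]},{"grip":1,"travel":[-0.0015,0,0.001],"delta_rot":[0,0,0]},{"grip":1,"travel":[-0.0015,0,0.001],"delta_rot":[0,0,0]}]'
```

```text
t: 9.05
eef_pos: [0.5193, 0.1543, 0.0298]
tcp_rot: [3.141, -0.001, 1.409]
wrist_force: [-0.8, -2.4, 1.1]
opening: 0.0538
gripper_force: 30.0
```

```bash
python3 -m inch '[{"grip":1,"travel":[0,0,0.001],"delta_rot":[0,0,0]},{"grip":1,"travel":[0,0,0.001],"delta_rot":[0,0,0]},{"grip":1,"travel":[0,0,0.001],"delta_rot":[0,0,0]}]'
```

```text
t: 9.43
eef_pos: [0.5193, 0.1544, 0.029]
tcp_rot: [3.141, -0.001, 1.409]
wrist_force: [-1.3, -1.3, 4.1]
opening: 0.054
gripper_force: 30.0
```

```bash
python3 -m inch '[{"grip":1,"travel":[-0.001,0,0.001],"delta_rot":[0,0,0]},{"grip":1,"travel":[-0.001,0,0.001],"delta_rot":[0,0,0]},{"grip":1,"travel":[-0.001,0,0.001],"delta_rot":[0,0,0]}]'
```

```text
t: 9.8
eef_pos: [0.5193, 0.1543, 0.0289]
tcp_rot: [3.141, -0.003, 1.41]
wrist_force: [-1.8, 0.6, 13.5]
opening: 0.0536
gripper_force: 30.0
```

Seated: z has stopped at 0.0289 and the force is rising. I'll relieve it, open and rise.

```bash
python3 -m inch '[{"grip":1,"travel":[0,0,-0.001],"delta_rot":[0,0,0]},{"grip":1,"travel":[0,0,-0.001],"delta_rot":[0,0,0]},{"grip":0,"travel":[0,0,-0.001],"delta_rot":[0,0,0]},{"grip":-1,"travel":[0,0,-0.001],"delta_rot":[0,0,0]},{"grip":-1,"travel":[0,0,-0.001],"delta_rot":[0,0,0]},{"grip":-1,"travel":[0,0,-0.001],"delta_rot":[0,0,0]},{"grip":-1,"travel":[0,0,-0.02],"delta_rot":[0,0,0]},{"grip":-1,"travel":[0,0,-0.06],"delta_rot":[0,0,0]},{"grip":-1,"travel":[0,0,-0.12],"delta_rot":[0,0,0]},{"grip":-1,"travel":[0,0,-0.17],"delta_rot":[0,0,0]},{"grip":-1,"travel":[0,0,-0.17],"delta_rot":[0,0,0]}]'
python3 - <<'E'
from h import *
o=get_obs();c=camera("wrist");move(o,[.6674,-.093,.2],np.radians(27.2))
np.save("o4.npy",o,allow_pickle=True)
u,v=wristpix(c,o,[.519,.155,.05]);x0,y0=int(u)-60,int(v)-60;print(x0,y0)
cv2.imwrite("pics/w4.png",cv2.resize(c["image"][y0:y0+120,x0:x0+120,::-1],None,fx=5,fy=5,interpolation=cv2.INTER_CUBIC))
E
```

```text
t: 11.18
eef_pos: [0.5214, 0.1532, 0.2026]
tcp_rot: [3.133, -0.004, 1.408]
wrist_force: [1.1, 0.4, 0.5]
opening: 0.0876
gripper_force: 0.0
travel [-0.2194  0.1839  0.0031] rz -0.637 y-axis yaw now -0.162 pos [0.5214 0.1532 0.2026] rp [ 3.1334 -0.0044  1.4084] F [1.1 0.4 0.5] open 0.0876 t 11.18 q7 -0.27
188 118
```

View pics/w4.png

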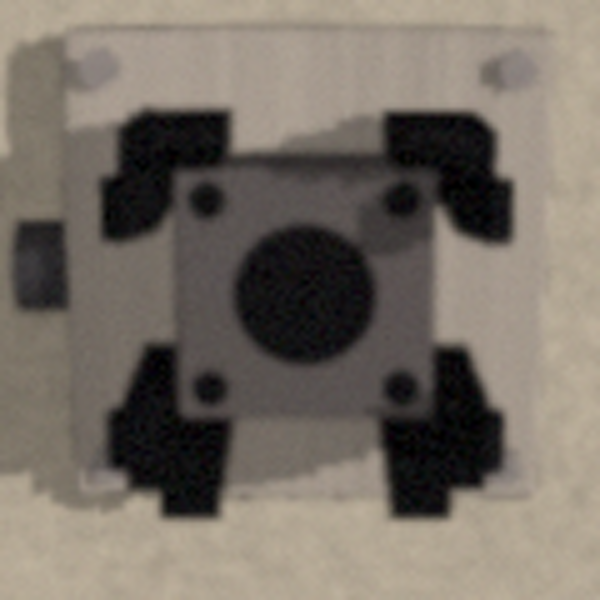

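The housing sits square between the posts, with its corner holes at (207,200), (403,200), (401,387) and (210,388). On to the spacer.

```bash
python3 -m inch '[{"grip":-1,"travel":[-0.2194,0.1839,0.02],"delta_rot":[0,0,-0.637]},{"grip":-1,"travel":[-0.2194,0.1839,0.02],"delta_rot":[0,0,-0.637]},{"grip":-1,"travel":[-0.2194,0.1839,0.02],"delta_rot":[0,0,-0.637]},{"grip":-1,"travel":[-0.2194,0.1839,0.02],"delta_rot":[0,0,-0.637]},{"grip":-1,"travel":[-0.2194,0.1839,0.02],"delta_rot":[0,0,-0.637]},{"grip":-1,"travel":[-0.2194,0.1839,0.02],"delta_rot":[0,0,-0.637]},{"grip":-1,"travel":[-0.2194,0.1839,0.02],"delta_rot":[0,0,-0.637]},{"grip":-1,"travel":[-0.2194,0.1839,0.02],"delta_rot":[0,0,-0.637]},{"grip":-1,"travel":[-0.2194,0.1839,0.02],"delta_rot":[0,0,-0.637]}]'
python3 - <<'E'
from h import *
o4=np.load("o4.npy",allow_pickle=True).item()
o=get_obs();c=camera("wrist");move(o,[.6674,-.093,.2],np.radians(27.2))
H=np.array([wristplane(c,o4,(188+a/5,118+b/5),.049)[:2] for a,b in((207,200),(403,200),(401,387),(210,388))]);print("housing in jig",H.mean(0))
np.save("o5.npy",o,allow_pickle=True)
u,v=wristpix(c,o,[.6674,-.093,.012]);x0,y0=int(u)-50,int(v)-50;print(x0,y0)
cv2.imwrite("pics/w5.png",cv2.resize(c["image"][y0:y0+100,x0:x0+100,::-1],None,fx=5,fy=5,interpolation=cv2.INTER_CUBIC))
E
```

```text
t: 12.35
eef_pos: [0.6647, -0.0918, 0.1778]
tcp_rot: [3.142, -0.001, 2.048]
wrist_force: [0.5, -0.0, -0.2]
opening: 0.0878
gripper_force: 0.0
travel [-0.0023  0.0019 -0.0222] rz 0.002 y-axis yaw now 0.477 pos [ 0.6647 -0.0918  0.1778] rp [ 3.1416e+00 -8.0000e-04  2.0478e+00] F [ 0.5 -0.  -0.2] open 0.0878 t 12.35 q7 0.56
housing in jig [0.51965795 0.15697229]
204 129
```

View pics/w5.png

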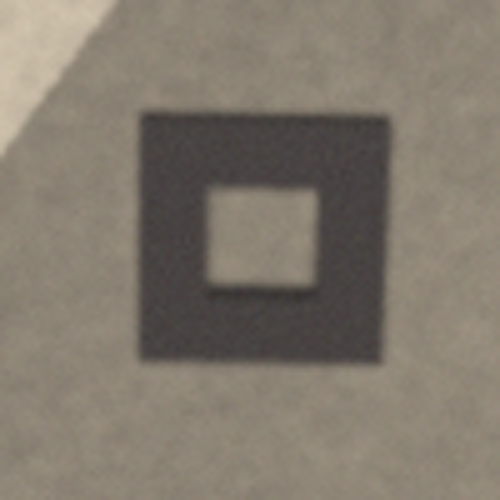

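The crop (5x, offset 204,129) shows the spacer square to the picture, with top-face corners (140,119), (388,119), (382,361) and (141,361).

Run:
```python
from h import *
o=np.load("o5.npy",allow_pickle=True).item();c=camera("wrist")
P=np.array([wristplane(c,o,(204+a/5,129+b/5),.012)[:2] for a,b in((140,119),(388,119),(382,361),(141,361))])
e=np.roll(P,-1,0)-P;a=np.degrees(np.arctan2(e[:,1],e[:,0]))%90
print(P.mean(0),np.linalg.norm(e,axis=1),a)
move(get_obs(),[*P.mean(0),.002],np.radians(a.mean()))
```

```text
[ 0.66877606 -0.09011976] [0.05240144 0.05357548 0.05300026 0.05349251] [27.41288627 27.27638804 27.31802705 26.6348321 ]
travel [0.0003 0.0045 0.1759] rz 0.002 y-axis yaw now 0.476 pos [ 0.6649 -0.0925  0.1779] rp [ 3.1414e+00 -2.0000e-04  2.0470e+00] F [0.3 0.6 0. ] open 0.088 t 12.45 q7 0.56
```

```bash
python3 -m inch '[{"grip":-1,"travel":[0,0.004,0.06],"delta_rot":[0,0,0]},{"grip":-1,"travel":[0,0.004,0.11],"delta_rot":[0,0,0]},{"grip":-1,"travel":[0,0.004,0.14],"delta_rot":[0,0,0]},{"grip":-1,"travel":[0,0.004,0.15],"delta_rot":[0,0,0]},{"grip":-1,"travel":[0,0.004,0.15],"delta_rot":[0,0,0]},{"grip":-1,"travel":[0,0.004,0.15],"delta_rot":[0,0,0]}]'
python3 - <<'E'
from h import *
move(get_obs(),[.6687,-.0901,.002],np.radians(27.2))
E
```

```text
t: 13.2
eef_pos: [0.6699, -0.0917, 0.0295]
tcp_rot: [3.139, 0.002, 2.046]
wrist_force: [-0.1, -0.4, -1.3]
opening: 0.088
gripper_force: 0.0
travel [ 0.002  -0.0004  0.0275] rz 0.0 y-axis yaw now 0.475 pos [ 0.6699 -0.0917  0.0295] rp [3.1390e+00 1.7000e-03 2.0458e+00] F [-0.1 -0.4 -1.3] open 0.088 t 13.2 q7 0.56
```

```bash
python3 -m inch '[{"grip":-1,"travel":[0.002,0,0.018],"delta_rot":[0,0,0]},{"grip":-1,"travel":[0.002,0,0.0265],"delta_rot":[0,0,0]},{"grip":-1,"travel":[0.002,0,0.0265],"delta_rot":[0,0,0]},{"grip":1,"travel":[0.002,0,0.0265],"delta_rot":[0,0,0]},{"grip":1,"travel":[0.002,0,0.0265],"delta_rot":[0,0,0]},{"grip":1,"travel":[0.002,0,0.0265],"delta_rot":[0,0,0]},{"grip":1,"travel":[0.002,0,0.0265],"delta_rot":[0,0,0]},{"grip":1,"travel":[0.002,0,0.0265],"delta_rot":[0,0,0]}]'
python3 - <<'E'
from h import *
move(get_obs(),[.6687,-.0901,.002],np.radians(27.2))
E
python3 -m inch '[{"grip":1,"travel":[0,0,-0.06],"delta_rot":[0,0,0]},{"grip":1,"travel":[0,0,-0.12],"delta_rot":[0,0,0]},{"grip":1,"travel":[0,0,-0.12],"delta_rot":[0,0,0]},{"grip":1,"travel":[0,0,-0.12],"delta_rot":[0,0,0]}]'
python3 - <<'E'
from h import *
move(get_obs(),[.519,.1545,.15],np.radians(-9.4))
E
```

```text
t: 14.2
eef_pos: [0.6676, -0.0897, 0.0011]
tcp_rot: [3.142, -0.0, 2.046]
wrist_force: [0.1, -0.2, -0.3]
opening: 0.0533
gripper_force: 30.0
travel [-0.0009  0.0008 -0.0009] rz 0.0 y-axis yaw now 0.475 pos [ 0.6676 -0.0897  0.0011] rp [ 3.1416e+00 -1.0000e-04  2.0459e+00] F [ 0.1 -0.2 -0.3] open 0.0533 t 14.2 q7 0.56
t: 14.7
eef_pos: [0.667, -0.0896, 0.1209]
tcp_rot: [-3.141, -0.001, 2.046]
wrist_force: [0.7, -0.2, 0.1]
opening: 0.0536
gripper_force: 30.0
travel [ 0.2848 -0.02   -0.0289] rz 0.639 y-axis yaw now 0.475 pos [ 0.667  -0.0896  0.1209] rp [-3.1409e+00 -7.0000e-04  2.0459e+00] F [ 0.7 -0.2  0.1] open 0.0536 t 14.7 q7 0.56
```

```bash
python3 -m inch '[{"grip":1,"travel":[0.285,-0.020,-0.029],"delta_rot":[0,0,0.639]},{"grip":1,"travel":[0.285,-0.020,-0.029],"delta_rot":[0,0,0.639]},{"grip":1,"travel":[0.285,-0.020,-0.029],"delta_rot":[0,0,0.639]},{"grip":1,"travel":[0.285,-0.020,-0.029],"delta_rot":[0,0,0.639]},{"grip":1,"travel":[0.285,-0.020,-0.029],"delta_rot":[0,0,0.639]},{"grip":1,"travel":[0.285,-0.020,-0.029],"delta_rot":[0,0,0.639]},{"grip":1,"travel":[0.285,-0.020,-0.029],"delta_rot":[0,0,0.639]},{"grip":1,"travel":[0.285,-0.020,-0.029],"delta_rot":[0,0,0.639]},{"grip":1,"travel":[0.285,-0.020,-0.029],"delta_rot":[0,0,0.639]}]'
python3 - <<'E'
from h import *
o=get_obs();c=camera("wrist");move(o,[.519,.1545,.15],np.radians(-9.4))
np.save("o6.npy",o,allow_pickle=True)
cv2.imwrite("pics/w6.png",cv2.resize(c["image"][100:300,156:356,::-1],None,fx=3,fy=3,interpolation=cv2.INTER_CUBIC))
E
```

```text
t: 15.82
eef_pos: [0.5199, 0.1532, 0.1499]
tcp_rot: [-3.142, 0.001, 1.405]
wrist_force: [0.9, -0.2, -0.3]
opening: 0.054
gripper_force: 30.0
travel [ 0.0012 -0.0011 -0.0001] rz -0.002 y-axis yaw now -0.166 pos [0.5199 0.1532 0.1499] rp [-3.1416e+00  6.0000e-04  1.4046e+00] F [ 0.9 -0.2 -0.3] open 0.054 t 15.82 q7 -0.23
```

View pics/w6.png

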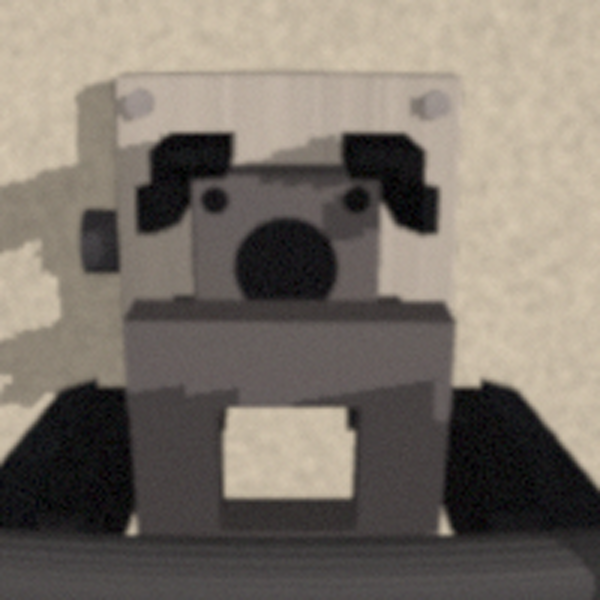

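The spacer is held square to the jig: top front edge at y 320, x 126–454. The post ends are at y 232 on both sides, and the base edge at y 74, x 118–460.

Run:
```python
from h import *
o=np.load("o6.npy",allow_pickle=True).item();c=camera("wrist");W=toolR(o);z=o["eef_pos"][2]
w=lambda p,z:wristplane(c,o,(156+p[0]/3,100+p[1]/3),z)
t=lambda p,z:print(np.round(W.T@(w(p,z)-o["eef_pos"]),4))
t((126,320),z+.0109);t((454,320),z+.0109);t((222,407),z+.0109);t((356,407),z+.0109)
print();t((118,74),.014);t((460,74),.014);t((150,232),.071);t((430,232),.071)
print("housing holes");t((214,200),.049);t((357,200),.049)
```

```text
[ 0.0254 -0.0266 -0.0109]
[ 0.0254  0.0261 -0.0109]
[ 0.0103 -0.0115 -0.0109]
[ 0.0103  0.0106 -0.0109]

[ 0.0577 -0.0545  0.1359]
[0.0577 0.0538 0.1359]
[ 0.0192 -0.0365  0.0789]
[0.0192 0.0363 0.0789]
housing holes
[ 0.0233 -0.0215  0.1009]
[0.0233 0.0188 0.1009]
```

```bash
python3 -m inch '[{"grip":1,"travel":[0.0025,-0.0003,0.04],"delta_rot":[0,0,0]},{"grip":1,"travel":[0.0025,-0.0003,0.06],"delta_rot":[0,0,0]},{"grip":1,"travel":[0.0025,-0.0003,0.07],"delta_rot":[0,0,0]},{"grip":1,"travel":[0.0025,-0.0003,0.08],"delta_rot":[0,0,0]},{"grip":1,"travel":[0.0025,-0.0003,0.088],"delta_rot":[0,0,0]},{"grip":1,"travel":[0.0025,-0.0003,0.088],"delta_rot":[0,0,0]},{"grip":1,"travel":[0.0025,-0.0003,0.088],"delta_rot":[0,0,0]}]'
```

```text
t: 16.8
eef_pos: [0.5199, 0.1571, 0.0626]
tcp_rot: [3.141, -0.0, 1.407]
wrist_force: [-0.0, -0.6, 0.6]
opening: 0.0534
gripper_force: 30.0
```

```bash
python3 -m inch '[{"grip":1,"travel":[0,0,0.002],"delta_rot":[0,0,0]},{"grip":1,"travel":[0,0,0.004],"delta_rot":[0,0,0]},{"grip":1,"travel":[0,0,0.005],"delta_rot":[0,0,0]},{"grip":1,"travel":[0,0,0.006],"delta_rot":[0,0,0]},{"grip":1,"travel":[0,0,0.006],"delta_rot":[0,0,0]}]'
```

```text
t: 17.42
eef_pos: [0.5195, 0.157, 0.0561]
tcp_rot: [-3.141, 0.0, 1.407]
wrist_force: [1.3, 1.1, -0.4]
opening: 0.0534
gripper_force: 30.0
```

```bash
python3 -m inch '[{"grip":1,"travel":[0,0,0.001],"delta_rot":[0,0,0]},{"grip":1,"travel":[0,0,0.002],"delta_rot":[0,0,0]},{"grip":1,"travel":[0,0,0.003],"delta_rot":[0,0,0]},{"grip":1,"travel":[0,0,0.004],"delta_rot":[0,0,0]},{"grip":1,"travel":[0,0,0.004],"delta_rot":[0,0,0]}]'
```

```text
t: 18.05
eef_pos: [0.5195, 0.1571, 0.0521]
tcp_rot: [-3.141, -0.0, 1.407]
wrist_force: [-0.2, -0.5, -0.4]
opening: 0.0538
gripper_force: 30.0
```

```bash
python3 -m inch '[{"grip":1,"travel":[0,0,0.001],"delta_rot":[0,0,0]},{"grip":1,"travel":[0,0,0.001],"delta_rot":[0,0,0]},{"grip":1,"travel":[0,0,0.001],"delta_rot":[0,0,0]}]'
```

```text
t: 18.42
eef_pos: [0.5196, 0.1571, 0.0512]
tcp_rot: [3.142, -0.0, 1.407]
wrist_force: [-0.7, 0.9, -1.0]
opening: 0.0538
gripper_force: 30.0
```

```bash
python3 -m inch '[{"grip":1,"travel":[0,0,0.001],"delta_rot":[0,0,0]},{"grip":1,"travel":[0,0,0.001],"delta_rot":[0,0,0]},{"grip":1,"travel":[0,0,0.001],"delta_rot":[0,0,0]}]'
```

```text
t: 18.8
eef_pos: [0.5196, 0.1571, 0.0502]
tcp_rot: [3.142, -0.0, 1.407]
wrist_force: [-0.0, -0.7, -0.2]
opening: 0.0541
gripper_force: 30.0
```

```bash
python3 -m inch '[{"grip":1,"travel":[0,0,0.001],"delta_rot":[0,0,0]},{"grip":1,"travel":[0,0,0.001],"delta_rot":[0,0,0]},{"grip":1,"travel":[0,0,0.001],"delta_rot":[0,0,0]}]'
```

```text
t: 19.18
eef_pos: [0.5196, 0.1571, 0.0499]
tcp_rot: [3.141, -0.0, 1.407]
wrist_force: [-1.3, 1.0, 6.3]
opening: 0.0533
gripper_force: 30.0
```

```bash
python3 -m inch '[{"grip":1,"travel":[0,0,0.001],"delta_rot":[0,0,0]},{"grip":1,"travel":[0,0,0.001],"delta_rot":[0,0,0]},{"grip":1,"travel":[0,0,0.001],"delta_rot":[0,0,0]}]'
```

```text
t: 19.55
eef_pos: [0.5197, 0.1571, 0.0498]
tcp_rot: [3.141, -0.001, 1.407]
wrist_force: [-2.8, -0.4, 15.8]
opening: 0.0538
gripper_force: 30.0
```

Seated at z 0.0499. I'll relieve it, release, rise and save a picture for later.

```bash
python3 -m inch '[{"grip":1,"travel":[0,0,-0.0015],"delta_rot":[0,0,0]},{"grip":1,"travel":[0,0,-0.0015],"delta_rot":[0,0,0]},{"grip":0,"travel":[0,0,-0.0015],"delta_rot":[0,0,0]},{"grip":-1,"travel":[0,0,-0.0015],"delta_rot":[0,0,0]},{"grip":-1,"travel":[0,0,-0.0015],"delta_rot":[0,0,0]},{"grip":-1,"travel":[0,0,-0.0015],"delta_rot":[0,0,0]},{"grip":-1,"travel":[0,0,-0.02],"delta_rot":[0,0,0]},{"grip":-1,"travel":[0,0,-0.06],"delta_rot":[0,0,0]},{"grip":-1,"travel":[0,0,-0.12],"delta_rot":[0,0,0]},{"grip":-1,"travel":[0,0,-0.15],"delta_rot":[0,0,0]},{"grip":-1,"travel":[0,0,-0.15],"delta_rot":[0,0,0]},{"grip":-1,"travel":[0,0,-0.15],"delta_rot":[0,0,0]}]'
python3 - <<'E'
from h import *
o=get_obs();c=camera("wrist");np.save("o7.npy",o,allow_pickle=True);cv2.imwrite("pics/w7raw.png",c["image"][...,::-1])
print(wristpix(c,o,[.5193,.1555,.061]))
move(get_obs(),[.489,-.054,.18],np.radians(-9.4))
E
```

```text
t: 21.05
eef_pos: [0.5188, 0.157, 0.1973]
tcp_rot: [-3.14, 0.001, 1.407]
wrist_force: [-0.7, 0.9, -0.9]
opening: 0.0883
gripper_force: 0.0
(np.float64(253.72820534549953), np.float64(184.5566571625955))
travel [-0.2129  0.0053  0.0171] rz 0.0 y-axis yaw now -0.164 pos [0.5185 0.1569 0.1969] rp [-3.1391e+00  1.2000e-03  1.4070e+00] F [ 0.3 -0.1 -0.4] open 0.0879 t 21.1 q7 -0.26
```

```bash
python3 -m inch '[{"grip":-1,"travel":[-0.213,0.005,0.017],"delta_rot":[0,0,0]},{"grip":-1,"travel":[-0.213,0.005,0.017],"delta_rot":[0,0,0]},{"grip":-1,"travel":[-0.213,0.005,0.017],"delta_rot":[0,0,0]},{"grip":-1,"travel":[-0.213,0.005,0.017],"delta_rot":[0,0,0]},{"grip":-1,"travel":[-0.213,0.005,0.017],"delta_rot":[0,0,0]},{"grip":-1,"travel":[-0.213,0.005,0.017],"delta_rot":[0,0,0]},{"grip":-1,"travel":[-0.213,0.005,0.017],"delta_rot":[0,0,0]}]'
python3 - <<'E'
from h import *
o=get_obs();c=camera("wrist");cv2.imwrite("pics/w8raw.png",c["image"][...,::-1])
g=cv2.GaussianBlur(cv2.cvtColor(c["image"],cv2.COLOR_RGB2GRAY),(5,5),0)
u,v=wristpix(c,o,[.489,-.054,.01]);print(u,v)
k=cv2.HoughCircles(g,cv2.HOUGH_GRADIENT_ALT,1,20,param1=100,param2=.6,minRadius=16,maxRadius=30);print(k)
_,m=cv2.threshold(g[int(v)-45:int(v)+45,int(u)-45:int(u)+45],0,255,cv2.THRESH_BINARY_INV+cv2.THRESH_OTSU)
n,l,s,ce=cv2.connectedComponentsWithStats(m);print(s,ce+[int(u)-45,int(v)-45])
if k is not None:
  for a in k.reshape(-1,k.shape[-1]): print(wristplane(c,o,a[:2],.010))
move(get_obs(),[.489,-.054,.002],np.radians(-9.4))
E
```

```text
t: 21.98
eef_pos: [0.49, -0.052, 0.1808]
tcp_rot: [-3.141, -0.001, 1.41]
wrist_force: [1.3, -0.6, -0.0]
opening: 0.0882
gripper_force: 0.0
252.16774553839977 177.55735055290444
[[[251.       175.        23.182323]
  [351.       256.        23.470055]
  [479.       252.        21.450386]]]
[[   0    0   90   90 6227]
 [  15   21   52   45 1873]] [[252.62245062 176.80696965]
 [247.76828617 175.47944474]]
[ 0.4882032  -0.05097576  0.01      ]
[ 0.59469136 -0.17157813  0.01      ]
[ 0.81152399 -0.21849212  0.01      ]
travel [-0.002  -0.0006  0.179 ] rz 0.003 y-axis yaw now -0.161 pos [ 0.49   -0.0522  0.181 ] rp [-3.1412e+00 -7.0000e-04  1.4097e+00] F [-0.6 -0.5 -0.3] open 0.088 t 22.02 q7 0.11
```

```bash
python3 -m inch '[{"grip":-1,"travel":[0.001,-0.002,0.06],"delta_rot":[0,0,0]},{"grip":-1,"travel":[0.001,-0.002,0.12],"delta_rot":[0,0,0]},{"grip":-1,"travel":[0.001,-0.002,0.15],"delta_rot":[0,0,0]},{"grip":-1,"travel":[0.001,-0.002,0.15],"delta_rot":[0,0,0]},{"grip":-1,"travel":[0.001,-0.002,0.15],"delta_rot":[0,0,0]}]'
python3 - <<'E'
from h import *
move(get_obs(),[.4882,-.051,.002],np.radians(-9.4))
E
```

```text
t: 22.65
eef_pos: [0.4887, -0.0522, 0.0321]
tcp_rot: [3.14, -0.0, 1.408]
wrist_force: [0.4, -0.3, 0.4]
opening: 0.0885
gripper_force: 0.0
travel [ 0.0011 -0.0007  0.0301] rz 0.001 y-axis yaw now -0.163 pos [ 0.4887 -0.0522  0.0321] rp [ 3.1401e+00 -2.0000e-04  1.4076e+00] F [ 0.4 -0.3  0.4] open 0.0885 t 22.65 q7 0.16
```

```bash
python3 -m inch '[{"grip":-1,"travel":[0.001,-0.0005,0.02],"delta_rot":[0,0,0]},{"grip":-1,"travel":[0.001,-0.0005,0.0295],"delta_rot":[0,0,0]},{"grip":-1,"travel":[0.001,-0.0005,0.0295],"delta_rot":[0,0,0]},{"grip":1,"travel":[0.001,-0.0005,0.0295],"delta_rot":[0,0,0]},{"grip":1,"travel":[0.001,-0.0005,0.0295],"delta_rot":[0,0,0]},{"grip":1,"travel":[0.001,-0.0005,0.0295],"delta_rot":[0,0,0]},{"grip":1,"travel":[0.001,-0.0005,0.0295],"delta_rot":[0,0,0]},{"grip":1,"travel":[0.001,-0.0005,0.0295],"delta_rot":[0,0,0]}]'
python3 - <<'E'
from h import *
move(get_obs(),[.4882,-.051,.002],np.radians(-9.4))
E
python3 -m inch '[{"grip":1,"travel":[0,0,-0.06],"delta_rot":[0,0,0]},{"grip":1,"travel":[0,0,-0.12],"delta_rot":[0,0,0]},{"grip":1,"travel":[0,0,-0.145],"delta_rot":[0,0,0]},{"grip":1,"travel":[0,0,-0.145],"delta_rot":[0,0,0]},{"grip":1,"travel":[0,0,-0.145],"delta_rot":[0,0,0]}]'
python3 - <<'E'
from h import *
move(get_obs(),[.5193,.1555,.15],np.radians(-9.4))
E
```

```text
t: 23.65
eef_pos: [0.4877, -0.0515, 0.0018]
tcp_rot: [3.141, -0.0, 1.407]
wrist_force: [0.1, -0.1, 2.4]
opening: 0.0488
gripper_force: 30.0
travel [ 0.0006  0.0004 -0.0002] rz 0.0 y-axis yaw now -0.164 pos [ 0.4877 -0.0515  0.0018] rp [ 3.1413e+00 -1.0000e-04  1.4068e+00] F [ 0.1 -0.1  2.4] open 0.0488 t 23.65 q7 0.17
t: 24.28
eef_pos: [0.487, -0.0513, 0.1459]
tcp_rot: [-3.14, -0.0, 1.407]
wrist_force: [0.3, 0.7, -0.3]
opening: 0.0492
gripper_force: 30.0
travel [ 0.2093 -0.0018 -0.0041] rz 0.0 y-axis yaw now -0.164 pos [ 0.487  -0.0513  0.1459] rp [-3.1400e+00 -1.0000e-04  1.4071e+00] F [ 0.3  0.7 -0.3] open 0.0492 t 24.27 q7 0.14
```

```bash
python3 -m inch '[{"grip":1,"travel":[0.209,-0.002,-0.004],"delta_rot":[0,0,0]},{"grip":1,"travel":[0.209,-0.002,-0.004],"delta_rot":[0,0,0]},{"grip":1,"travel":[0.209,-0.002,-0.004],"delta_rot":[0,0,0]},{"grip":1,"travel":[0.209,-0.002,-0.004],"delta_rot":[0,0,0]},{"grip":1,"travel":[0.209,-0.002,-0.004],"delta_rot":[0,0,0]},{"grip":1,"travel":[0.209,-0.002,-0.004],"delta_rot":[0,0,0]},{"grip":1,"travel":[0.209,-0.002,-0.004],"delta_rot":[0,0,0]},{"grip":1,"travel":[0.209,-0.002,-0.004],"delta_rot":[0,0,0]},{"grip":1,"travel":[0.209,-0.002,-0.004],"delta_rot":[0,0,0]}]'
python3 - <<'E'
from h import *
o=get_obs();c=camera("wrist");move(o,[.5193,.1555,.15],np.radians(-9.4));np.save("o9.npy",o,allow_pickle=True)
cv2.imwrite("pics/w9raw.png",c["image"][...,::-1])
a=cv2.imread("pics/w7raw.png")[135:235,204:304]
b=c["image"][150:300,181:331,::-1]
r=lambda i:cv2.resize(i,(400,400),interpolation=cv2.INTER_CUBIC)
e=cv2.convertScaleAbs(r(a),alpha=1.6)
cv2.imwrite("pics/m2.png",np.hstack([e,r(b)]))
E
```

```text
t: 25.4
eef_pos: [0.5198, 0.1544, 0.1508]
tcp_rot: [3.142, -0.0, 1.406]
wrist_force: [0.0, 0.6, -0.2]
opening: 0.0484
gripper_force: 30.0
travel [ 0.001  -0.0007  0.0008] rz -0.001 y-axis yaw now -0.165 pos [0.5198 0.1544 0.1508] rp [ 3.1415e+00 -1.0000e-04  1.4058e+00] F [ 0.   0.6 -0.2] open 0.0484 t 25.4 q7 -0.19
```

View pics/m2.png

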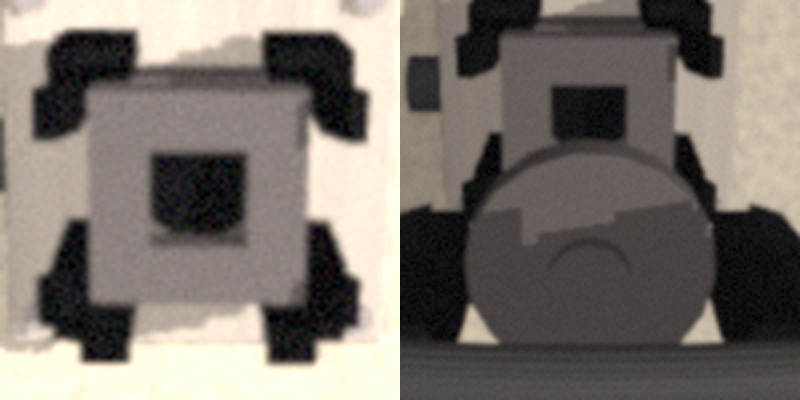

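Left panel (4x, offset 204,135): the frame is square in the jig, corners (88,85), (308,85), (306,303) and (88,303), with the window x 150–246, y 153–244. Right panel (2.667x, offset 181,150): the held disc's top front edge is at y 153, with sides at x 66 and 317 (panel coordinates) near y 250. The frame's front edge is at y 30 (x 100–278), and the window's front edge is at y 87 (x 151–227).

Run:
```python
from h import *
c=camera("wrist");L=lambda n:np.load(n,allow_pickle=True).item()
a,o=L("o7.npy"),L("o9.npy")
f=np.array([wristplane(c,a,(204+x/4,135+y/4),.061) for x,y in((88,85),(308,85),(306,303),(88,303),(150,153),(246,153),(247,244),(150,244))])
print("frame",f[:4].mean(0),f[4:].mean(0),np.linalg.norm(f[0]-f[1]),np.linalg.norm(f[1]-f[2]))
W=toolR(o);z=o["eef_pos"][2]
t=lambda x,y,z:np.round(W.T@(wristplane(c,o,(181+x/2.6667,150+y/2.6667),z)-o["eef_pos"]),4)
print("disc",t(191,153,z+.0085),t(66,250,z+.0085),t(317,250,z+.0085))
print("frame",t(100,31,.061),t(278,31,.061),t(151,87,.061),t(227,87,.061))
p=f.mean(0);print("frame centre from o7, in tool",W.T@(p-o["eef_pos"]))
g=get_obs();print(g["eef_pos"])
```

```text
frame [0.51903637 0.15599622 0.061     ] [0.51911246 0.1553492  0.061     ] 0.0527171868194889 0.05524100690964828
disc [ 0.0243 -0.0003 -0.0085] [ 0.0045 -0.0243 -0.0085] [ 0.0045  0.024  -0.0085]
frame [ 0.0297 -0.0276  0.0898] [0.0297 0.0261 0.0898] [ 0.0122 -0.0124  0.0898] [0.0122 0.0109 0.0898]
frame centre from o7, in tool [ 0.0011314  -0.00093513  0.08982061]
[0.51981461 0.15475275 0.15082483]
```

```bash
python3 -m inch '[{"grip":1,"travel":[0.0012,-0.0007,0.03],"delta_rot":[0,0,0]},{"grip":1,"travel":[0.0012,-0.0007,0.05],"delta_rot":[0,0,0]},{"grip":1,"travel":[0.0012,-0.0007,0.065],"delta_rot":[0,0,0]},{"grip":1,"travel":[0.0012,-0.0007,0.075],"delta_rot":[0,0,0]},{"grip":1,"travel":[0.0012,-0.0007,0.080],"delta_rot":[0,0,0]},{"grip":1,"travel":[0.0012,-0.0007,0.080],"delta_rot":[0,0,0]},{"grip":1,"travel":[0.0012,-0.0007,0.080],"delta_rot":[0,0,0]}]'
python3 - <<'E'
from h import *
move(get_obs(),[.5194,.1560,.0625],np.radians(-9.4))
E
```

```text
t: 26.38
eef_pos: [0.5196, 0.1564, 0.0712]
tcp_rot: [3.141, -0.0, 1.407]
wrist_force: [0.6, -0.7, 0.1]
opening: 0.0485
gripper_force: 30.0
travel [-0.0004 -0.0002  0.0087] rz 0.0 y-axis yaw now -0.164 pos [0.5196 0.1564 0.0712] rp [ 3.1407e+00 -5.0000e-04  1.4068e+00] F [ 0.6 -0.7  0.1] open 0.0485 t 26.38 q7 -0.15
```

```bash
python3 -m inch '[{"grip":1,"travel":[-0.0003,0,0.002],"delta_rot":[0,0,0]},{"grip":1,"travel":[-0.0003,0,0.004],"delta_rot":[0,0,0]},{"grip":1,"travel":[-0.0003,0,0.005],"delta_rot":[0,0,0]},{"grip":1,"travel":[-0.0003,0,0.006],"delta_rot":[0,0,0]},{"grip":1,"travel":[-0.0003,0,0.006],"delta_rot":[0,0,0]}]'
```

```text
t: 27.0
eef_pos: [0.5192, 0.156, 0.0646]
tcp_rot: [-3.141, -0.0, 1.407]
wrist_force: [-0.0, 0.1, 0.0]
opening: 0.0489
gripper_force: 30.0
```

```bash
python3 -m inch '[{"grip":1,"travel":[0,0,0.001],"delta_rot":[0,0,0]},{"grip":1,"travel":[0,0,0.0015],"delta_rot":[0,0,0]},{"grip":1,"travel":[0,0,0.0015],"delta_rot":[0,0,0]}]'
```

```text
t: 27.38
eef_pos: [0.5192, 0.156, 0.0632]
tcp_rot: [-3.142, -0.0, 1.407]
wrist_force: [-0.0, 0.2, -0.2]
opening: 0.0487
gripper_force: 30.0
```

```bash
python3 -m inch '[{"grip":1,"travel":[0,0,0.001],"delta_rot":[0,0,0]},{"grip":1,"travel":[0,0,0.001],"delta_rot":[0,0,0]},{"grip":1,"travel":[0,0,0.001],"delta_rot":[0,0,0]}]'
```

```text
t: 27.75
eef_pos: [0.5193, 0.156, 0.0627]
tcp_rot: [3.141, -0.0, 1.407]
wrist_force: [-0.8, -0.6, 5.3]
opening: 0.0489
gripper_force: 30.0
```

Contact at 0.0627, as predicted. I'll confirm with 0.5 mm more, then release and rise.

```bash
python3 -m inch '[{"grip":1,"travel":[0,0,0.0005],"delta_rot":[0,0,0]},{"grip":1,"travel":[0,0,0.0005],"delta_rot":[0,0,0]}]'; python3 -m inch '[{"grip":1,"travel":[0,0,-0.0008],"delta_rot":[0,0,0]},{"grip":1,"travel":[0,0,-0.0008],"delta_rot":[0,0,0]},{"grip":0,"travel":[0,0,-0.0008],"delta_rot":[0,0,0]},{"grip":-1,"travel":[0,0,-0.0008],"delta_rot":[0,0,0]},{"grip":-1,"travel":[0,0,-0.0008],"delta_rot":[0,0,0]},{"grip":-1,"travel":[0,0,-0.0008],"delta_rot":[0,0,0]},{"grip":-1,"travel":[0,0,-0.02],"delta_rot":[0,0,0]},{"grip":-1,"travel":[0,0,-0.06],"delta_rot":[0,0,0]},{"grip":-1,"travel":[0,0,-0.12],"delta_rot":[0,0,0]},{"grip":-1,"travel":[0,0,-0.14],"delta_rot":[0,0,0]},{"grip":-1,"travel":[0,0,-0.14],"delta_rot":[0,0,0]},{"grip":-1,"travel":[0,0,-0.14],"delta_rot":[0,0,0]}]'
python3 - <<'E'
from h import *
o=get_obs();c=camera("wrist");cv2.imwrite("pics/w10raw.png",c["image"][...,::-1]);np.save("o10.npy",o,allow_pickle=True)
g=cv2.GaussianBlur(cv2.cvtColor(c["image"],cv2.COLOR_RGB2GRAY),(3,3),0)
big=cv2.resize(g[135:235,204:304],None,fx=4,fy=4,interpolation=cv2.INTER_CUBIC)
print("exp",wristpix(c,o,[.5191,.1556,.071]))
for r0,r1 in((80,120),(20,45)):
  for p1 in(100,50,25):
    k=cv2.HoughCircles(big,cv2.HOUGH_GRADIENT_ALT,1,20,param1=p1,param2=.5,minRadius=r0,maxRadius=r1)
    if k is not None:
      for a in k.reshape(-1,k.shape[-1])[:4]: print(p1,a[:3],wristplane(c,o,(204+a[0]/4,135+a[1]/4),.071 if r0>50 else .075))
E
```

```text
t: 28.0
eef_pos: [0.5193, 0.156, 0.0626]
tcp_rot: [3.141, -0.001, 1.407]
wrist_force: [-1.5, -0.6, 10.5]
opening: 0.0488
gripper_force: 30.0
t: 29.5
eef_pos: [0.5183, 0.156, 0.2005]
tcp_rot: [-3.14, 0.001, 1.407]
wrist_force: [0.1, -0.4, -0.6]
opening: 0.0883
gripper_force: 0.0
exp (np.float64(253.84614847332847), np.float64(185.12607896090827))
100 [ 64.      103.       27.96503] [0.49211237 0.18477145 0.075     ]
100 [331.       302.        28.934084] [0.54663348 0.12643095 0.075     ]
50 [296.       47.       33.91186] [0.54697241 0.18892741 0.075     ]
50 [ 64.       103.        31.876736] [0.49211237 0.18477145 0.075     ]
50 [331.       302.        28.934084] [0.54663348 0.12643095 0.075     ]
25 [ 64.       103.        29.376352] [0.49211237 0.18477145 0.075     ]
25 [331.      302.       28.50565] [0.54663348 0.12643095 0.075     ]
25 [ 45.       172.        39.299305] [0.48460084 0.16937854 0.075     ]
```

Run:
```python
from h import *
c=camera("wrist");o=np.load("o10.npy",allow_pickle=True).item()
g=cv2.GaussianBlur(cv2.cvtColor(cv2.imread("pics/w10raw.png"),cv2.COLOR_BGR2GRAY),(0,0),.8).astype(np.float32)
th=np.linspace(0,2*np.pi,120,endpoint=False);U=np.c_[np.cos(th),np.sin(th),0*th]
def samp(C,r):
    p=np.array([wristpix(c,o,C+r*u) for u in U],np.float32);return cv2.remap(g,p[:,0],p[:,1],cv2.INTER_LINEAR).ravel()
def best(r,z):
    S=[]
    for dx in np.arange(-6,6.1,.5):
        for dy in np.arange(-6,6.1,.5):
            C=np.array([.5191+dx/1e3,.1556+dy/1e3,z]);S.append((np.mean(np.clip(np.abs(samp(C,r+.001)-samp(C,r-.001)),0,12)),C[0],C[1]))
    return np.round(sorted(S)[::-1][:4],4)
print(best(.025,.071));print(best(.008,.075))
# patch brightness: disc covers window (dark seen through window before)
for n,of in(("w7raw","o7.npy"),("w10raw","o10.npy")):
    q=np.load(of,allow_pickle=True).item();u,v=wristpix(c,q,[.5191,.1556,.066]);i=cv2.imread(f"pics/{n}.png",0);print(n,i[int(v)-6:int(v)+7,int(u)-6:int(u)+7].mean())
```

```text
[[8.9561 0.5196 0.1546]
 [8.9385 0.5196 0.1541]
 [8.8742 0.5201 0.1546]
 [8.8018 0.5191 0.1546]]
[[6.4708 0.5141 0.1556]
 [6.2802 0.5136 0.1556]
 [6.213  0.5146 0.1556]
 [6.1833 0.5141 0.1561]]
w7raw 12.390532544378699
w10raw 80.22485207100591
```

The disc covers the window. Its fitted outline is about 1 mm from the frame's centre, within measurement error, and the seating heights agree with the part thicknesses. Handing in.

```bash
python3 -c "
from bench import *
print(sign_off())"
```

```text
the job is handed in; nothing more can be done
None
```

The housing, spacer frame and disc are stacked in the jig in that order and the job is handed in at about 30 s; pictures showed both squares sitting square, a fit puts the disc about 1 mm off the frame's centre, and no move was made near the bystanders, though I didn't re-check them at the end.

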